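# Touch a tester to the marked dot inside an equipment case

## Robot

A 7-joint arm with a two-finger parallel gripper is mounted at the origin on the work surface. World frame = base frame: x ahead of the robot, y to its left, z up, the work surface at z = 0. Lengths are in m, angles in rad, forces in N, time in s.
With the tool pointing down it reaches from about 0.35 to 0.9 m from the base axis. Payload 8.1 kg.
Tool frame: the origin (TCP) lies on the centre line of the jaws, within the pads' length; the fingertips stand 14 mm ahead of it and the grasp point (between the pads) lies 5 mm behind it; z points along the fingers, y is the direction in which the jaws open and shut (so a half turn about z gives the same grasp; the last joint's range is limited). The gripper opens to 92 mm and grips with 3 to 60 N. Pads are 19 mm wide; open, the fingers measure 130 mm over their backs; the gripper's body (75 mm by 190 mm) begins 47 mm behind the grasp point.
Start: joints at [1.101, 0.434, 0.025, 1.573, -0.012, 1.134, -0.075], TCP at [0.224, -0.583, 0.241] pointing down, gripper open.
Joint ranges: [-2.62, 2.62], [-0.44, 2.09], [-1.27, 1.32], [0.08, 2.57], [-1.32, 4.46], [0.12, 2], [-2.74, 2.74]. Speed limits (rad/s): [2.22, 2.22, 3.01, 3.01, 3.14, 3.14, 3.14].

## Interface

Orientations are given as a rotation vector (axis times angle).
In Python, from cell import observe, eyes, arm gives the robot as it stands.
- The arm moves only by the tool step_arm, never from a script. Its argument "series" is a list that holds one entry, the list of rows, each a list of 5 numbers: the finger opening in m, from 0 to 0.0918, then the shift along the world's x, y, z in m, then the turn about the world's z in degrees. In form: [[[hand, dx, dy, dz, spin], ...]]. A call has 1 to 20 rows; each row is the pose to reach, as a shift and turn from the pose measured when the call began; what a row does not reach only later rows make up. A row lasts 1/12 s, in which the tool goes at most 41.7 mm and 7.16 degrees, less where a joint would pass 70% of its speed; a pose out of reach is approached as far as the arm can. A call with a gripper value outside its range is refused whole. The fingers move at their own pace and stop on an object; "squeeze" is the grip in N (left out, the last holds). Time passes only in rows, so rows that repeat a pose let the fingers close. It gives the time, the measured TCP pose, the force and the opening at its end, in the units of the state.
- observe(): the state, without advancing time (a new reading comes with each control period).
- eyes.get_image(name): name is "side" or "top" or "wrist"; returns (picture, depth): 400x640x3 uint8, red, green, blue; 400x640 float32, m along the optical axis (not along the pixel's ray), 0 where there is no reading.
- eyes.camera_params(name): a dict with "intrinsics" (3x3 intrinsics, pixels), "position" and "attitude" of the camera in the world. Camera axes: x right, y down, z forward; pixel columns grow to the right and rows downward; lengths in m; the calibration is good to about 2 mm. A picture is of the moment at which its call begins: read the wrist's pose just before it. camera_params takes no time and is no camera call; for the wrist camera it gives the pose at the moment of the call.
- arm.sign_off(): hands the job in, once; it reports no verdict.
The state is a dict: "clock": time; "joints": joint angles; "dq": joint speeds; "joint_efforts": joint torques, N m; "position": TCP position; "ee_rot": TCP orientation; "force": force on the tool from outside, world axes, zero at the start; "ft_torque": the same for the moment, N m; "width": opening from 0.0 (shut) to 1.0 (fully open).
Only numpy, scipy, OpenCV 4.12 (cv2) and the standard library are available. Lean on these libraries where they do the work, as an engineer would, in place of code of your own. Each camera call takes 0.05 s, during which the arm holds its last target.

## Task

Open the lid of the aluminium case (it has a blue lifting lug) until it lies back on its stop, then take the orange tester out of its stand and hold it upright with its spring tip on the brass dot in the yellow ring, pressed gently so that the tip is about half way in. Do not touch the blue-ringed block with the tester, never press the tester hard on anything in the case, and leave the other things on the bench where they are. Finish while still holding the tester there; the lid stays open.

Things in the scene. Friction and masses are not known exactly. Their poses are not given: they have to be found in the camera images.
- case: Fixed low aluminium equipment case, outside 200 (its x) x 220 (its y) x 65 mm high, walls 4 mm; origin under its centre on the bench, z up. Its lid is hinged along its +x side; the lid's lug sticks out past its -x side. Inside, a green board whose top is 8 mm above the bench, low parts (under 35 mm above the bench) along the hinge side, and two blocks.
- lid (a joint): The case's lid, an aluminium plate 200 x 220 x 5 mm, about 0.22 kg, in rad: 0 shut, grows as it opens, 1.8 on its stop. The hinge is free: below 1.57 the lid falls shut when let go, past that it falls the rest of the way back on to its stop by its own weight and stays there.
- lid_lug (a point): Centre of the blue lifting lug of the lid: a round bar of 16 mm diameter and 30 mm long, its axis parallel to the hinge (along the point's y), 30 mm beyond the lid's free edge on a flat neck 14 mm wide and 6 mm thick. 67.5 mm above the bench when shut. It can be pinched on its two end faces from above, and may turn between the fingers as the lid swings. Axes of the lid: x points from lug to hinge, z out of the lid's outer face.
- lid_hinge (a point): Middle of the lid's hinge line, 230 mm from the lug's centre and 67.5 mm above the bench; the hinge runs along its y.
- yellow_block: Fixed dark steel block inside the case, 44 x 44 x 14 mm, with a yellow ring (36 mm outside) round a black ring (19 mm) round a brass dot (12 mm across) on its top. Origin under its centre, z up; its underside is 8 mm above the bench.
- yellow_block_dot (a point): Centre of the brass dot in the yellow ring, on the block's flat top, 22 mm above the bench.
- blue_block: Fixed block inside the case, the same but with a blue ring; the two may stand either way round. Not to be touched with the tester.
- stand: Fixed grey stand, 80 x 80 x 60 mm high, origin under its centre, with an upright through hole of 18 mm diameter in its middle in which the tester stands.
- tester: Loose round tester standing upright in the stand, about 0.1 kg. Orange handle 24 mm in diameter and 95 mm long; origin in the middle of the handle's flat underside (the shoulder that rests on the stand's top, 60 mm above the bench); z runs up the handle. Below the origin a black barrel of 14 mm diameter, 35 mm long, and out of that a brass spring tip of 6 mm diameter with a round end, reaching 55 mm below the origin when not pressed. Lift it at least 60 mm to clear the stand.
- tester_tip (a point): The very end of the brass spring tip, on the tester's axis, 55 mm below the tester's origin when not pressed; moves up into the barrel when pressed.
- plunger (a joint): How far the spring tip is pressed in, m: 0 free, 0.014 fully in. Spring force on the tip = 0.7 N + 350 N/m x value (3.15 N half way in, 5.6 N just before it bottoms; then it is rigid).
- screwdriver: Bystander: a screwdriver with a blue handle lying on the bench. Leave it where it is.
- drive: Bystander: a dark metal drive, 147 x 102 x 26 mm, lying flat. Leave it where it is.
- supply: Bystander: a silver power supply box, 150 x 85 x 60 mm. Leave it where it is.
- fan: Bystander: a black square fan, 80 x 80 x 25 mm, lying flat. Leave it where it is.
- card: Bystander: a red circuit card with a metal bracket, 155 x 100 x 24 mm, lying flat. Leave it where it is.
- jar: Bystander: a small clear jar with a white cap, 52 mm across, 60 mm high. Leave it where it is.
- screw_tray: Bystander: a blue open tray, 100 x 70 x 22 mm. Leave it where it is.

How it is judged:
On the way, in this order (a step that is already met when the one before it is completed fails the run):
1. the lid lies back on its stop (value of joint lid above 1.74 rad), for 0.3 s.
2. the tester is lifted clear of its stand in the fingers (value of joint lid above 1.74 rad and height (world z) of tester_tip above 0.062 m and contact force between the fingers and tester above 1 N), for 0.2 s.
3. the tester's tip is held on the brass dot in the yellow ring, upright and lightly pressed (value of joint lid above 1.74 rad and contact force between tester and yellow_block between 1 and 5.6 N and value of joint plunger between 0.002 and 0.0125 m and horizontal distance between tester_tip and yellow_block_dot below 0.006 m and distance between tester_tip and yellow_block_dot below 0.008 m and angle between tester's own z axis and vertical below 0.14 rad), for 0.5 s.
At the end, for the whole second after the job is handed in: The lid is on its stop (over 1.74 rad); the fingers hold the tester at rest, upright within 8 degrees, not leaning on the case, its tip within 6 mm of the centre of the brass dot in the yellow ring, pressed in 2 to 12.5 mm with 1 to 5.6 N (all of step 3 and contact force between the fingers and tester above 1 N and contact force between tester and case below 0.3 N and linear speed of tester below 0.02 m/s); the arm keeps its last pose, push and grip.
It fails at once if the tester is pressed on the yellow-ringed block with more than 15 N (contact force between tester and yellow_block above 15 N).
It fails at once if the tester touches the blue-ringed block (contact force between tester and blue_block above 0.5 N).
It fails at once if the tester is pressed hard on the case (contact force between tester and case above 15 N).
It fails at once if another thing on the bench is moved more than 25 mm (distance of any of screwdriver, drive, supply, fan, card, jar, screw_tray from where it was at the start of the episode above 0.025 m).
It also fails if it takes over 58 s, if anything falls off the work surface, if the arm or the gripper's body presses on something with over 40 N, if the wrist force passes 120 N, or if a joint passes its speed limit or range.

## Working session

There is one attempt and no reset: what is moved stays moved. The work goes in short steps, Python scripts to look and compute and a tool call to move; the robot and the scene stay as the last step left them, time stands still between calls to the robot, and variables do not carry over. Pictures are saved under pics/ and viewed, and the job is handed in when it is done.

Besides the shell and the picture viewer there is one more tool, called after "Request:" in YAML: its name, and indented under it one key for each argument. step_arm: Moves the arm, as the interface text tells. Its arguments: {"type":"object","properties":{"series":{"type":"array"},"squeeze":{"type":"number"}},"required":["series"]}

```bash
mkdir -p pics; ls; cat > h.py <<'E'
import numpy as np, cv2, pickle
from cell import observe, eyes, arm
from scipy.spatial.transform import Rotation as R
def snap(n,tag):
    p=eyes.camera_params(n); im,d=eyes.get_image(n)
    cv2.imwrite(f'pics/{tag}.png',im[:,:,::-1]); pickle.dump((im,d,p),open(f'{tag}.pkl','wb')); return im,d,p
def load(tag): return pickle.load(open(f'{tag}.pkl','rb'))
def rot(p):
    a=np.array(p['attitude'],float)
    return a if a.shape==(3,3) else R.from_rotvec(a).as_matrix() if a.size==3 else R.from_quat(a).as_matrix()
def ray(p,u,v):
    K=np.array(p['intrinsics']); return rot(p)@np.linalg.solve(K,[u,v,1.])
def atz(p,u,v,z):
    r=ray(p,u,v); c=np.array(p['position']); return c+r*(z-c[2])/r[2]
def dep(p,d,u,v): return np.array(p['position'])+ray(p,u,v)*d[int(v),int(u)]
def crop(tag,x0,y0,x1,y1,s,out):
    im=load(tag)[0]; cv2.imwrite(f'pics/{out}.png',cv2.resize(im[y0:y1,x0:x1,::-1],None,fx=s,fy=s,interpolation=cv2.INTER_CUBIC))
E
python3 - <<'E'
from h import *
print(observe())
for n in ['top','side','wrist']:
    im,d,p=snap(n,n+'0'); print(n,p)
E
```

```text
pics
{'clock': 0.0, 'joints': array([ 1.10142358,  0.435229  ,  0.02497452,  1.5740815 , -0.01162646,
        1.13400109, -0.07508193]), 'dq': array([ 5.88389052e-04, -2.23074442e-03, -7.18714495e-04, -8.65992966e-06,
        2.42165977e-04,  2.99338374e-05,  2.67715923e-04]), 'joint_efforts': array([-1.39261294e-03, -6.67848945e+01,  9.84028950e-01, -3.14458537e+01,
       -6.06968324e-02,  4.28771158e-02,  1.82161334e-04]), 'position': array([ 0.22391015, -0.58299577,  0.23994726]), 'ee_rot': array([-3.08743658e+00, -5.72525005e-01,  6.34074385e-04]), 'force': array([-0.02618099, -0.14604969,  0.78709948]), 'ft_torque': array([0.04680709, 0.00598159, 0.0243646 ]), 'width': 0.9968657589037537}
top {'intrinsics': array([[421.06366003,   0.        , 317.20540155],
       [  0.        , 421.06366003, 203.60434019],
       [  0.        ,   0.        ,   1.        ]]), 'position': array([0.3373503 , 0.01239552, 1.4441407 ]), 'attitude': array([-2.12808326,  2.14657231, -0.19475887])}
side {'intrinsics': array([[376.85979211,   0.        , 317.43383648],
       [  0.        , 376.85979211, 200.87120953],
       [  0.        ,   0.        ,   1.        ]]), 'position': array([0.17444551, 0.77409143, 0.68998155]), 'attitude': array([-0.56575148,  2.56620755, -1.2941117 ])}
wrist {'intrinsics': array([[313.20781189,   0.        , 324.77766647],
       [  0.        , 313.20781189, 202.91256427],
       [  0.        ,   0.        ,   1.        ]]), 'position': array([ 0.2917257 , -0.55724029,  0.38498864]), 'attitude': array([ 2.39740187, -1.64762862, -0.22863528])}
```

View pics/top0.png

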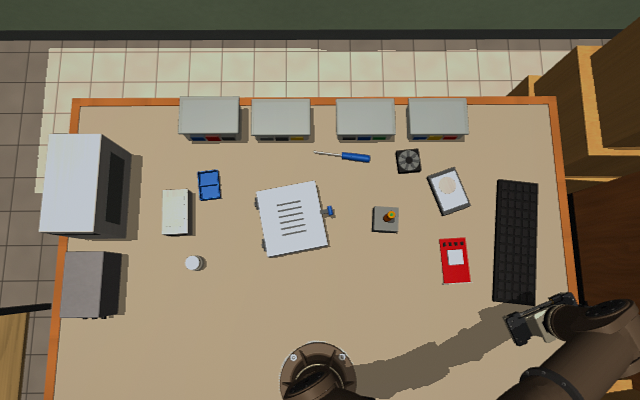

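View pics/side0.png

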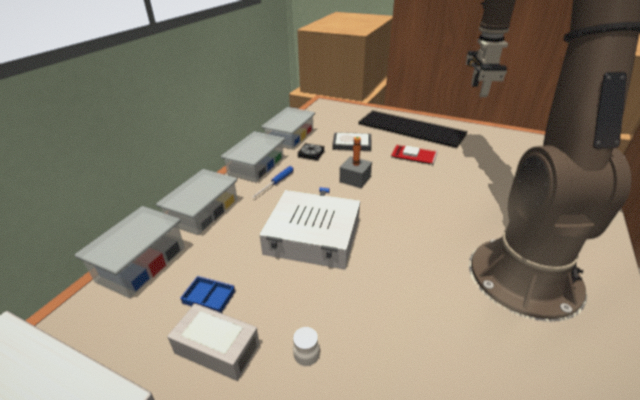

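The top view shows the case at about (292,218), the lug at (330,211), and the tester and stand at (386,218). The hinge is on the left (+y) side. I'll enlarge this region.

```bash
python3 - <<'E'
from h import *
crop('top0',245,170,345,270,6,'c1'); crop('top0',360,195,410,245,10,'c2')
im,d,p=load('top0')
for u,v in [(292,218),(330,211),(331,207),(331,215),(386,225),(390,215)]: print(u,v,dep(p,d,u,v).round(4))
E
```

```text
292 218 [0.5267 0.0793 0.0691]
330 211 [ 0.5483 -0.046   0.0742]
331 207 [ 0.5617 -0.0495  0.0738]
331 215 [ 0.546  -0.0525 -0.0024]
386 225 [ 0.5028 -0.2326  0.0538]
390 215 [ 0.5216 -0.228   0.1566]
```

View pics/c1.png

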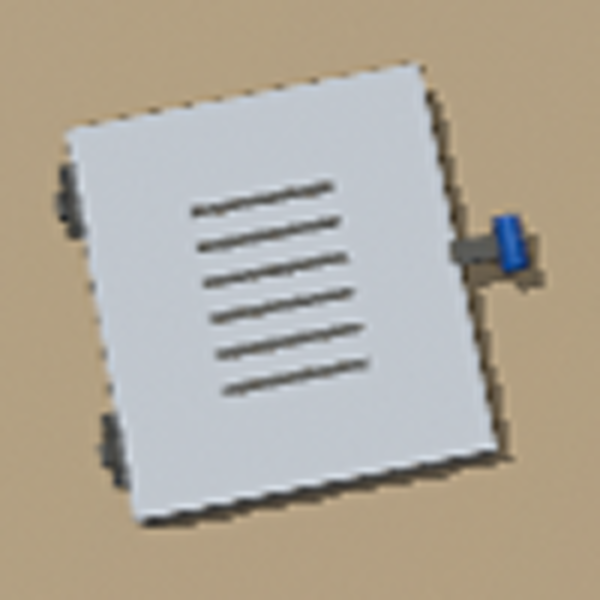

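View pics/c2.png

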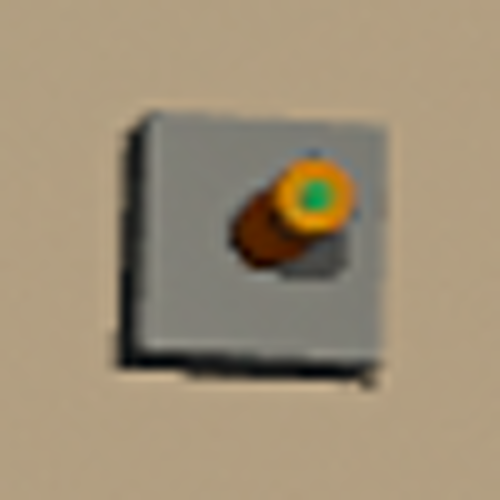

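```bash
python3 - <<'E'
from h import *
im,d,p=load('top0')
f=lambda x,y,s,u,v:((x+.5)/s-.5+u,(y+.5)/s-.5+v)
C=[atz(p,*f(x,y,6,245,170),.070) for x,y in [(70,130),(418,65),(495,452),(138,520)]]
for c in C: print(c.round(4))
for i in range(4): print(np.linalg.norm(C[i]-C[(i+1)%4]).round(4))
lug=atz(p,*f(511,243,6,245,170),.0755); print('lug',lug)
a=C[0]+C[3]-C[1]-C[2]; b=C[0]-C[3]+C[1]-C[2]; a/=np.linalg.norm(a);b/=np.linalg.norm(b)
print('xdir',a,np.degrees(np.arctan2(a[1],a[0])),'ydir',b, np.degrees(np.arctan2(b[1],b[0])))
c=sum(C)/4; print('center',c,'lug pred',c-a*.13)
print('tester top',atz(p,*f(316,196,10,360,195),.155))
S=[atz(p,*f(x,y,10,360,195),.06) for x,y in [(148,112),(387,125),(380,362),(135,350)]]
print('stand',sum(S)/4,[np.linalg.norm(S[i]-S[(i+1)%4]).round(4) for i in range(4)])
o=observe(); print(R.from_rotvec(o['ee_rot']).as_matrix().round(3))
E
```

```text
[0.6173 0.198  0.07  ]
[0.6528 0.005  0.07  ]
[ 0.4372 -0.035   0.07  ]
[0.4023 0.1582 0.07  ]
0.1963
0.2192
0.1963
0.2186
lug [ 0.55114143 -0.04515782  0.0755    ]
xdir [-0.17937497  0.98378078  0.        ] 100.33335541515133 ydir [0.98322144 0.18241603 0.        ] 10.510518513211206
center [0.52740403 0.08154778 0.07      ] lug pred [ 0.55072278 -0.04634372  0.07      ]
tester top [ 0.52446201 -0.23198955  0.155     ]
stand [ 0.52474615 -0.23166621  0.06      ] [np.float64(0.0799), np.float64(0.0796), np.float64(0.0811), np.float64(0.08)]
[[ 0.934  0.359 -0.001]
 [ 0.359 -0.934  0.001]
 [-0.    -0.001 -1.   ]]
```

The lid corners measure 196 × 219 mm against the nominal 200 × 220, and the lug agrees with its predicted spot within 1.5 mm. The case's x axis points at 100.4°. I'll move above the lug with a spin of +79.4°.

Request:
step_arm:
  series:
    - [[0.0918,0.327,0.537,0,79.4],[0.0918,0.327,0.537,0,79.4],[0.0918,0.327,0.537,0,79.4],[0.0918,0.327,0.537,0,79.4],[0.0918,0.327,0.537,0,79.4],[0.0918,0.327,0.537,0,79.4],[0.0918,0.327,0.537,0,79.4],[0.0918,0.327,0.537,0,79.4],[0.0918,0.327,0.537,0,79.4],[0.0918,0.327,0.537,0,79.4],[0.0918,0.327,0.537,0,79.4],[0.0918,0.327,0.537,0,79.4],[0.0918,0.327,0.537,0,79.4],[0.0918,0.327,0.537,0,79.4],[0.0918,0.327,0.537,0,79.4],[0.0918,0.327,0.537,0,79.4],[0.0918,0.327,0.537,-0.03,79.4],[0.0918,0.327,0.537,-0.07,79.4],[0.0918,0.327,0.537,-0.07,79.4],[0.0918,0.327,0.537,-0.07,79.4]]

```text
clock: 1.82
position: [0.5493, -0.0464, 0.1689]
ee_rot: [-2.008, -2.41, 0.006]
force: [0.4, 0.3, 0.8]
width: 1.001
```

```bash
python3 - <<'E'
from h import *
o=observe();print(o['position'],R.from_rotvec(o['ee_rot']).as_matrix().round(3)[:,1],o['joints'].round(2))
im,d,p=snap('wrist','w1'); print(p['position'])
E
```

```text
[ 0.54930885 -0.04638934  0.16893163] [ 0.983  0.181 -0.006] [ 0.34  0.44 -0.48  1.81  0.24  0.96 -0.06]
[0.5369394  0.02497689 0.31395426]
```

View pics/w1.png

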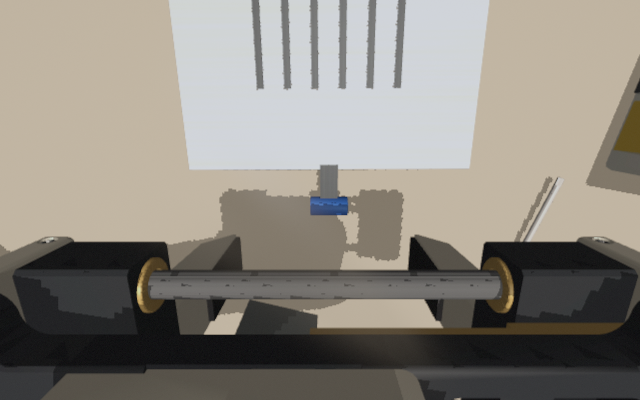

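The wrist view shows the lug bar from about (310,206) to (348,206) with the neck at (329,180), square to the jaws.

```bash
python3 - <<'E'
from h import *
im,d,p=load('w1')
print(atz(p,329.3,206,.073), dep(p,d,329,206), atz(p,329.3,197,.0755),atz(p,329.3,215,.064))
for c in [(190,169),(470,169)]: print(atz(p,*c,.07))
E
```

```text
[ 0.55173217 -0.04315122  0.073     ] [ 0.55133992 -0.04246412  0.07558312] [ 0.55022183 -0.03520573  0.0755    ] [ 0.55373001 -0.05340642  0.064     ]
[ 0.43856876 -0.03416517  0.07      ]
[0.65465579 0.00568264 0.07      ]
```

Request:
step_arm:
  series:
    - [[0.0918,0.0022,0.002,-0.035,0],[0.08,0.0022,0.002,-0.07,0],[0.07,0.0022,0.002,-0.1,0],[0.06,0.0022,0.002,-0.1065,0],[0.06,0.0022,0.002,-0.1065,0],[0.06,0.0022,0.002,-0.1065,0],[0.02,0.0022,0.002,-0.1065,0],[0.02,0.0022,0.002,-0.1065,0],[0.02,0.0022,0.002,-0.1065,0],[0.02,0.0022,0.002,-0.1065,0],[0.02,0.0022,0.002,-0.1065,0],[0.02,0.0022,0.002,-0.1065,0]]
  squeeze: 15

```text
clock: 2.87
position: [0.5517, -0.0447, 0.0645]
ee_rot: [-2.009, -2.411, 0.006]
force: [-6.2, -1.8, 8.2]
width: 0.322
```

Request:
step_arm:
  series:
    - [[0.02,0,0.001,0.02,0],[0.02,-0.0006,0.0034,0.04,0],[0.02,-0.0014,0.0077,0.0595,0],[0.02,-0.0025,0.0137,0.0787,0],[0.02,-0.0039,0.0211,0.0972,0],[0.02,-0.0055,0.0303,0.115,0],[0.02,-0.0075,0.0409,0.1319,0],[0.02,-0.0097,0.0529,0.1478,0],[0.02,-0.0121,0.0663,0.1626,0],[0.02,-0.0148,0.0809,0.1762,0],[0.02,-0.0177,0.0965,0.1884,0],[0.02,-0.0207,0.1131,0.1992,0],[0.02,-0.0239,0.1306,0.2084,0],[0.02,-0.0272,0.1488,0.2161,0]]
  squeeze: 25

```text
clock: 4.03
position: [0.5235, 0.1039, 0.2812]
ee_rot: [-2.01, -2.411, 0.009]
force: [-1.0, -0.7, -4.5]
width: 0.326
```

Request:
step_arm:
  series:
    - [[0.02,-0.0035,0.0189,0.006,0],[0.02,-0.007,0.0382,0.0104,0],[0.02,-0.0105,0.0576,0.013,0],[0.02,-0.0142,0.0774,0.0139,0],[0.02,-0.0178,0.0971,0.013,0],[0.02,-0.0213,0.1167,0.0104,0],[0.02,-0.0228,0.1244,0.009,0],[0.02,-0.0228,0.1244,0.009,0],[0.02,-0.0228,0.1244,0.009,0]]

```text
clock: 4.78
position: [0.4999, 0.2287, 0.2907]
ee_rot: [-2.008, -2.412, 0.01]
force: [-6.1, 0.7, 7.5]
width: 0.326
```

```bash
python3 - <<'E'
from h import *
snap('side','s2');snap('top','t2');print(observe()['joints'].round(2))
E
```

```text
[-0.08  0.34 -0.6   1.64  0.2   1.23 -0.53]
```

View pics/s2.png

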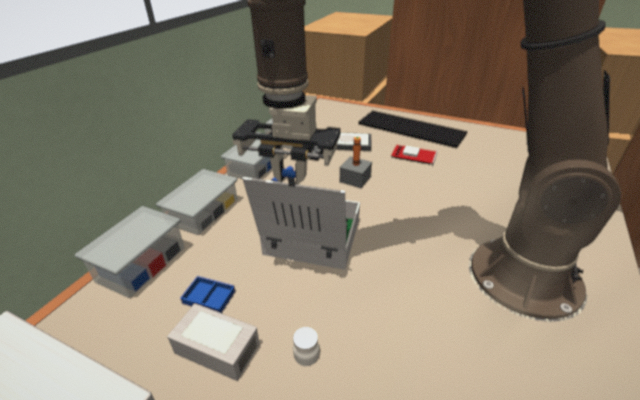

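View pics/t2.png

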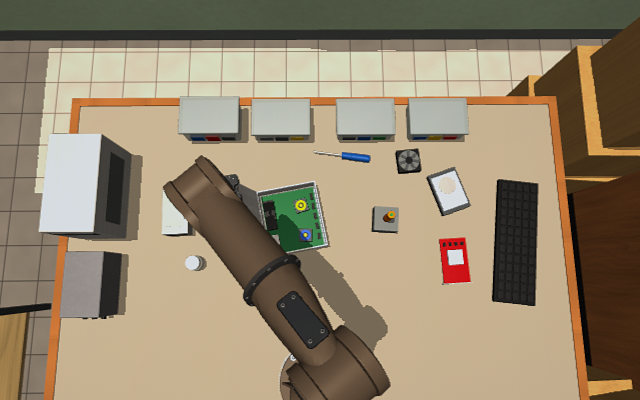

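The lid is almost at its stop, still held. The top view shows the yellow ring at (301,205) and the blue ring at (305,235). I'll let go, move straight up, and measure the dot.

Request:
step_arm:
  series:
    - [[0.06,0,0,0,0],[0.07,0,0,0,0],[0.08,0,0,0,0],[0.08,0,0,0,0],[0.08,0,0,0.03,0],[0.08,0,0,0.06,0],[0.08,0,0,0.06,0]]

```text
clock: 5.47
position: [0.5017, 0.2292, 0.3561]
ee_rot: [-2.011, -2.412, -0.001]
force: [0.6, 0.2, 1.2]
width: 0.782
```

```bash
python3 - <<'E'
from h import *
im,d,p=snap('top','t3');snap('side','s3')
crop('t3',250,175,340,265,7,'c3');crop('s3',200,130,400,280,4,'c3s')
E
```

```text
(no output)
```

View pics/c3.png

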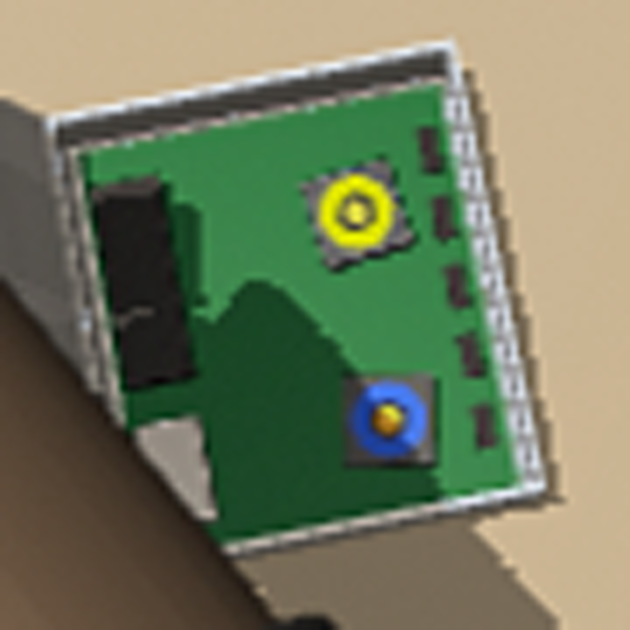

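View pics/c3s.png

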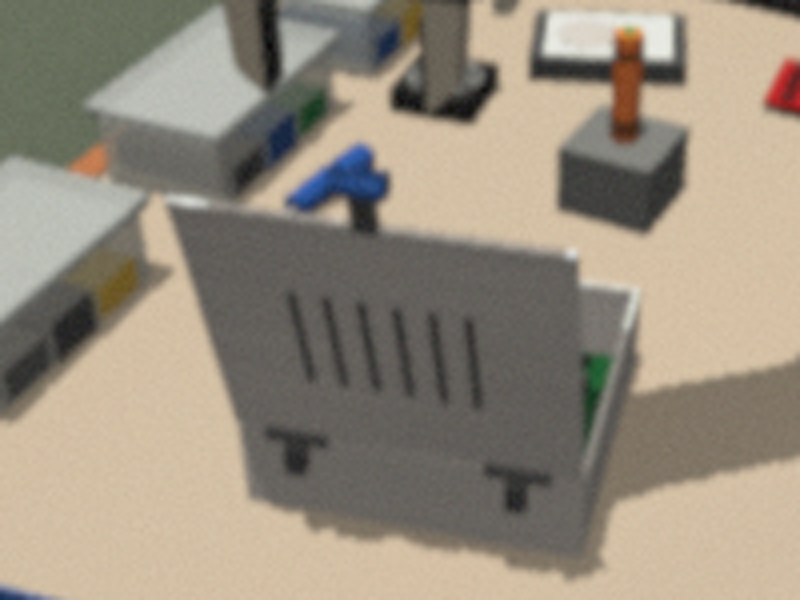

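The lid now rests free and leaning back, with the fingers clear of the lug. In the crop the yellow ring centre is at (357,213).

```bash
python3 - <<'E'
from h import *
im,d,p=load('t3')
f=lambda x,y,s,u,v:((x+.5)/s-.5+u,(y+.5)/s-.5+v)
hsv=cv2.cvtColor(im,cv2.COLOR_RGB2HSV)
m=cv2.inRange(hsv,(22,120,100),(36,255,255)); m[:, :250]=0; m[:175]=0;m[222:]=0;m[:,340:]=0
vs,us=np.nonzero(m); print(len(us),us.mean(),vs.mean(),us.min(),us.max(),vs.min(),vs.max())
(cx,cy),r=cv2.minEnclosingCircle(np.column_stack([us,vs]).astype(np.float32)); print(cx,cy,r)
print('dot',atz(p,cx,cy,.022),atz(p,*f(357,213,7,250,175),.022),dep(p,d,301,209))
print('blue',atz(p,*f(389,420,7,250,175),.022))
xd=np.array([-.180,.9837]);hinge=np.array([.510,.1817])
for s in ['s3']:
    im,d,p=load(s); P=[]
    for v in range(195,235,2):
        for u in range(265,335,3):
            if d[v,u]>0:
                q=dep(p,d,u,v); P.append([(q[:2]-hinge)@xd,q[2]])
    P=np.array(P); P=P[(P[:,1]>.08)]
    k=np.polyfit(P[:,1],P[:,0],1); print('lid angle',np.pi/2+np.arctan(k[0]),len(P),np.std(P[:,0]-np.polyval(k,P[:,1])))
print(observe()['clock'])
E
```

```text
84 300.54761904761904 204.77380952380952 296 306 200 210
300.6481628417969 204.75926208496094 5.405529975891113
dot [0.57873754 0.05201402 0.022     ] [0.57790351 0.05227906 0.022     ] [0.56377189 0.05081102 0.02358293]
blue [0.47630847 0.03710481 0.022     ]
lid angle 1.7995786579616286 479 0.0008864336896135355
5.5667
```

The lid measures 1.80 rad, so it is on its stop. Next I'll go above the tester.

Request:
step_arm:
  series:
    - [[0.07,0.023,-0.461,0.02,0],[0.07,0.023,-0.461,0.02,0],[0.07,0.023,-0.461,0.02,0],[0.07,0.023,-0.461,0,0],[0.07,0.023,-0.461,0,0],[0.07,0.023,-0.461,-0.04,0],[0.07,0.023,-0.461,-0.08,0],[0.07,0.023,-0.461,-0.12,0],[0.07,0.023,-0.461,-0.12,0],[0.07,0.023,-0.461,-0.12,0],[0.07,0.023,-0.461,-0.12,0],[0.07,0.023,-0.461,-0.12,0],[0.07,0.023,-0.461,-0.12,0],[0.07,0.023,-0.461,-0.12,0],[0.07,0.023,-0.461,-0.12,0],[0.07,0.023,-0.461,-0.12,0]]

```text
clock: 6.9
position: [0.524, -0.2314, 0.232]
ee_rot: [-2.008, -2.413, 0.006]
force: [0.6, -0.1, 0.3]
width: 0.765
```

```bash
python3 - <<'E'
from h import *
o=observe();print(o['position'],R.from_rotvec(o['ee_rot']).as_matrix().round(3),o['joints'].round(2))
im,d,p=snap('wrist','w4'); print(p['position'])
E
```

```text
[ 0.52403724 -0.23137515  0.23203324] [[-0.182  0.983 -0.004]
 [ 0.983  0.182 -0.001]
 [-0.    -0.004 -1.   ]] [ 0.59  0.39 -0.37  1.69  0.16  1.1   0.36]
[ 0.51131508 -0.15983273  0.37696165]
```

View pics/w4.png

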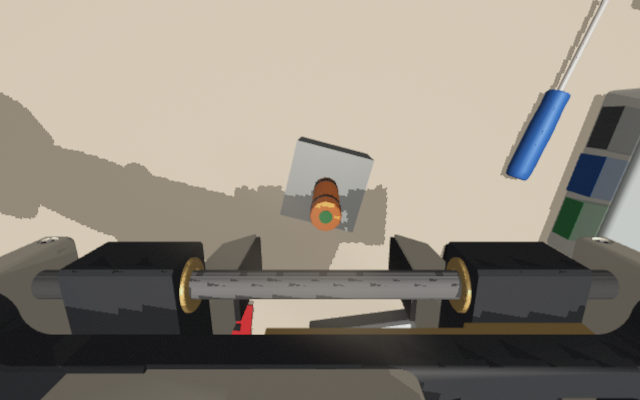

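The wrist view shows the tester's top centre at (325.5,216), between the open jaws.

```bash
python3 - <<'E'
from h import *
im,d,p=load('w4')
print(atz(p,325.5,216,.155))
E
```

```text
[ 0.52407594 -0.23097154  0.155     ]
```

Request:
step_arm:
  series:
    - [[0.07,0,0,-0.035,0],[0.07,0,0,-0.07,0],[0.07,0,0,-0.1,0],[0.06,0,0,-0.115,0],[0.05,0,0,-0.115,0],[0.05,0,0,-0.115,0],[0.015,0,0,-0.115,0],[0.015,0,0,-0.115,0],[0.015,0,0,-0.115,0],[0.015,0,0,-0.115,0],[0.015,0,0,-0.115,0],[0.015,0,0,-0.115,0],[0.015,0,0,-0.115,0]]
  squeeze: 25

```text
clock: 8.03
position: [0.5246, -0.2316, 0.1181]
ee_rot: [-2.009, -2.414, 0.005]
force: [-1.2, 0.5, 5.8]
width: 0.257
```

Request:
step_arm:
  series:
    - [[0.015,0,0,0.02,0],[0.015,0,0,0.045,0],[0.015,0,0,0.07,0],[0.015,0,0,0.1,0],[0.015,0,0,0.13,0],[0.015,0,0,0.14,0],[0.015,0,0,0.14,0],[0.015,0,0,0.14,0],[0.015,0,0,0.14,0],[0.015,0,0,0.14,0]]

```text
clock: 8.87
position: [0.5236, -0.2314, 0.2562]
ee_rot: [-2.007, -2.412, 0.007]
force: [0.5, 0.4, -1.7]
width: 0.26
```

```bash
python3 - <<'E'
from h import *
o=observe();print(o['position'],R.from_rotvec(o['ee_rot']).as_matrix()[:,2].round(4),o['force'],o['width'])
snap('side','s5'); crop('s5',280,60,440,180,5,'c5')
E
```

```text
[ 0.52360074 -0.23137061  0.25617669] [-5.6e-03 -9.0e-04 -1.0e+00] [ 0.53934543  0.40317027 -1.70841755] 0.2595601067140388
```

View pics/c5.png

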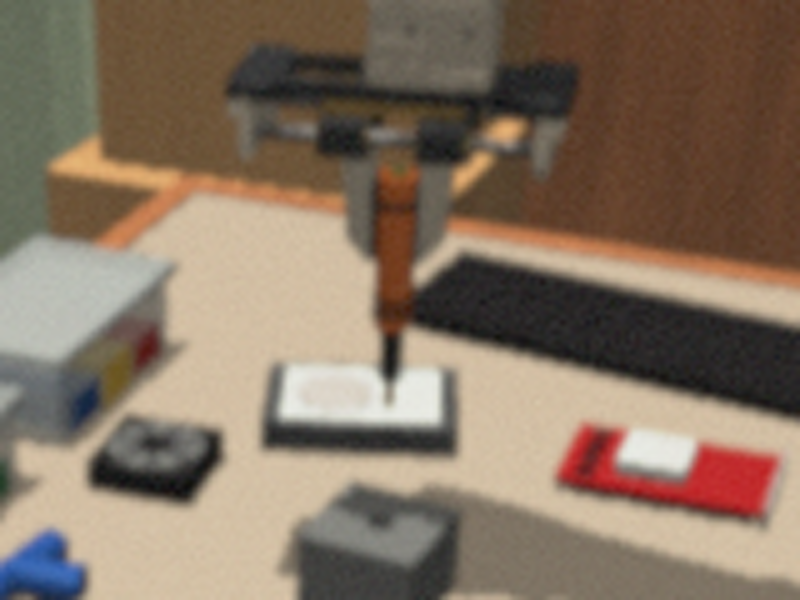

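The side view shows the tester hanging straight from the jaws, tip at crop (390,400), clear of the stand. I'll move to just short of the dot and measure it with the wrist camera.

Request:
step_arm:
  series:
    - [[0.015,0.054,0.233,0,0],[0.015,0.054,0.233,0,0],[0.015,0.054,0.233,0,0],[0.015,0.054,0.233,0,0],[0.015,0.054,0.233,0,0],[0.015,0.054,0.233,0,0],[0.015,0.054,0.233,0,0],[0.015,0.054,0.233,0,0],[0.015,0.054,0.233,0,0],[0.015,0.054,0.233,0,0],[0.015,0.054,0.233,0,0],[0.015,0.054,0.233,0,0],[0.015,0.054,0.233,0,0],[0.015,0.054,0.233,0,0]]

```text
clock: 10.08
position: [0.5777, 0.0011, 0.2564]
ee_rot: [-2.008, -2.412, 0.007]
force: [0.1, -0.1, 0.1]
width: 0.256
```

```bash
python3 - <<'E'
from h import *
o=observe();print(o['position'],R.from_rotvec(o['ee_rot']).as_matrix()[:,2].round(4),o['force'],o['width'],o['joints'].round(2))
snap('wrist','w6'); crop('w6',270,80,400,240,5,'c6')
cv2.imwrite('pics/c6.png',cv2.resize(cv2.imread('pics/w6.png')[100:240,240:420],None,fx=4.2,fy=4.2,interpolation=cv2.INTER_CUBIC))
E
```

```text
[0.57774388 0.00105194 0.25643223] [-0.0052 -0.0011 -1.    ] [ 0.06880625 -0.07755087  0.12717995] 0.2555367876581915 [ 0.23  0.39 -0.45  1.64  0.18  1.16 -0.08]
```

View pics/w6.png

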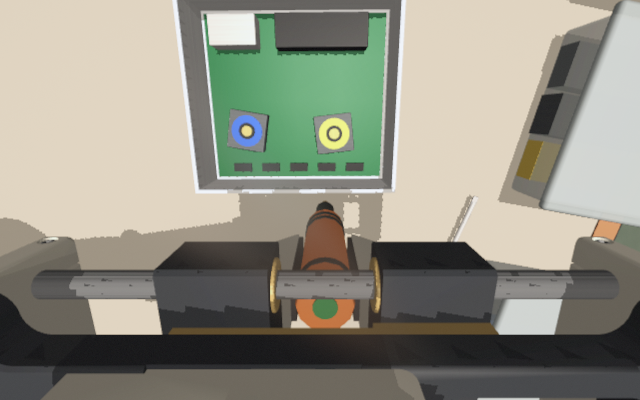

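View pics/c6.png

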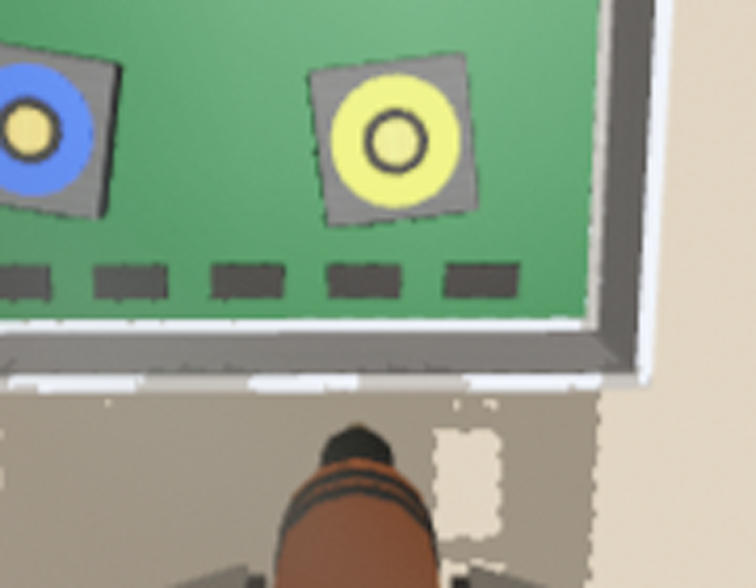

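The dot is at crop (396,141), or full image (334.2,133.4). The barrel's visible end is at crop (357,430).

```bash
python3 - <<'E'
from h import *
im,d,p=load('w6')
print(atz(p,334.2,133.4,.022), dep(p,d,334,133))
K=np.array(p['intrinsics']);Rm=rot(p)
T=R.from_rotvec(observe()['ee_rot']).as_matrix();t=observe()['position']
def proj(X): c=K@(Rm.T@(X-np.array(p['position']))); return (c[:2]/c[2]).round(1)
# tester axis points assuming origin .0581 ahead of TCP
for l in (-.037,.0581,.0931,.1131): print(l,t+T[:,2]*l,proj(t+T[:,2]*l))
# barrel far edge (away)
print('barrel edge far', proj(t+T[:,2]*.0931-T[:,0]*.007), proj(t+T[:,2]*.0931+T[:,0]*.007))
E
```

```text
[0.57804852 0.05393071 0.022     ] [0.57765057 0.05445611 0.02436432]
-0.037 [0.57794285 0.00123943 0.29342886] [325.2 306.1]
0.0581 [0.57744805 0.0011385  0.1983302 ] [325.  224.9]
0.0931 [0.57726595 0.00110136 0.1633307 ] [324.9 210. ]
0.1131 [0.57716189 0.00108013 0.14333098] [324.9 203.2]
barrel edge far [324.9 218.4] [324.9 201.5]
```

The two dot estimates agree within 2 mm. The projected tester axis matches the picture, so it is upright. I'll use (0.578, 0.053), move over it, then descend to about 12 mm above contact.

Request:
step_arm:
  series:
    - [[0.015,0.0008,0.03,0,0],[0.015,0.0008,0.052,0,0],[0.015,0.0008,0.052,0,0],[0.015,0.0008,0.052,-0.02,0],[0.015,0.0008,0.052,-0.045,0],[0.015,0.0008,0.052,-0.07,0],[0.015,0.0008,0.052,-0.09,0],[0.015,0.0008,0.052,-0.1,0],[0.015,0.0008,0.052,-0.109,0],[0.015,0.0008,0.052,-0.109,0],[0.015,0.0008,0.052,-0.109,0],[0.015,0.0008,0.052,-0.109,0],[0.015,0.0008,0.052,-0.109,0]]

```text
clock: 11.22
position: [0.5793, 0.0534, 0.1487]
ee_rot: [-2.009, -2.413, 0.004]
force: [-1.0, 1.2, -0.7]
width: 0.257
```

```bash
python3 - <<'E'
from h import *
o=observe();t=o['position'];T=R.from_rotvec(o['ee_rot']).as_matrix();print(t,o['force'],'tip',t+T[:,2]*.1131,o['joints'].round(2))
snap('wrist','w7');snap('side','s7');snap('top','t7')
cv2.imwrite('pics/c7.png',np.hstack([cv2.resize(cv2.imread('pics/w7.png')[100:250,260:400],(400,428),interpolation=cv2.INTER_CUBIC),cv2.resize(cv2.imread('pics/s7.png')[110:260,250:390],(400,428),interpolation=cv2.INTER_CUBIC)]))
E
```

```text
[0.57933923 0.05340969 0.14867511] [-1.01804299  1.19813556 -0.72207944] tip [0.57898586 0.05331935 0.0355757 ] [ 0.13  0.5  -0.44  1.76  0.25  0.94 -0.23]
```

View pics/c7.png

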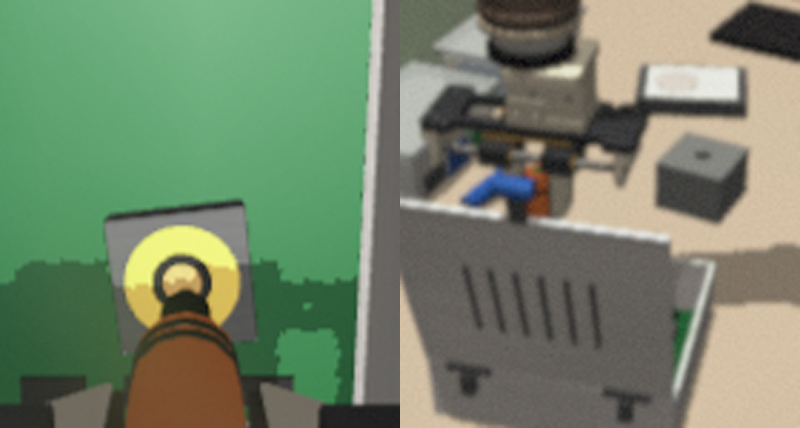

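View pics/t7.png

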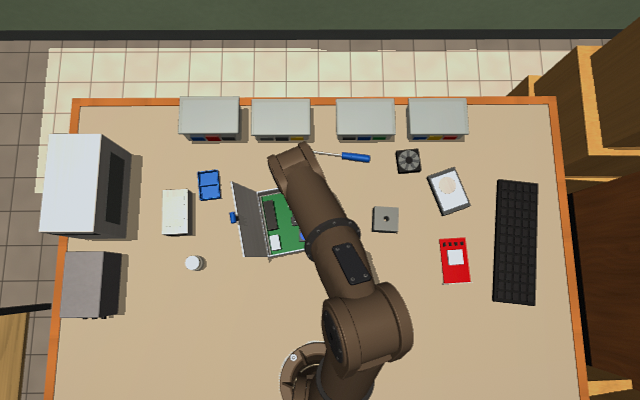

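The wrist crop shows the brass tip in line with the dot, ring centre at about (183,281) and tester axis at x≈185. The lid is still open. I'll check the ring centre from here.

```bash
python3 - <<'E'
from h import *
im,d,p=load('w7')
s=400/140
for x,y in [(183,281),(183,225),(124,281),(242,281)]: print(atz(p,(x+.5)/s-.5+260,(y+.5)/s-.5+100,.022).round(4))
K=np.array(p['intrinsics']);Rm=rot(p)
o=observe();T=R.from_rotvec(o['ee_rot']).as_matrix();t=o['position']
def proj(X): c=K@(Rm.T@(X-np.array(p['position']))); return ((c[:2]/c[2]-[260,100])*s).round(1)
print('tip',proj(t+T[:,2]*.1101), proj(t+T[:,2]*.1101+T[:,0]*.003),t,o['force'])
im=cv2.imread('pics/w7.png');cv2.imwrite('pics/c8.png',cv2.resize(im[170:230,290:360],None,fx=10,fy=10,interpolation=cv2.INTER_CUBIC))
E
```

```text
[0.5777 0.0543 0.022 ]
[0.5745 0.0719 0.022 ]
[0.5595 0.0509 0.022 ]
[0.5959 0.0577 0.022 ]
tip [183.7 298. ] [183.6 288.3] [0.57893712 0.05325856 0.14819096] [ 0.46825411  0.02529122 -0.42543769]
```

View pics/c8.png

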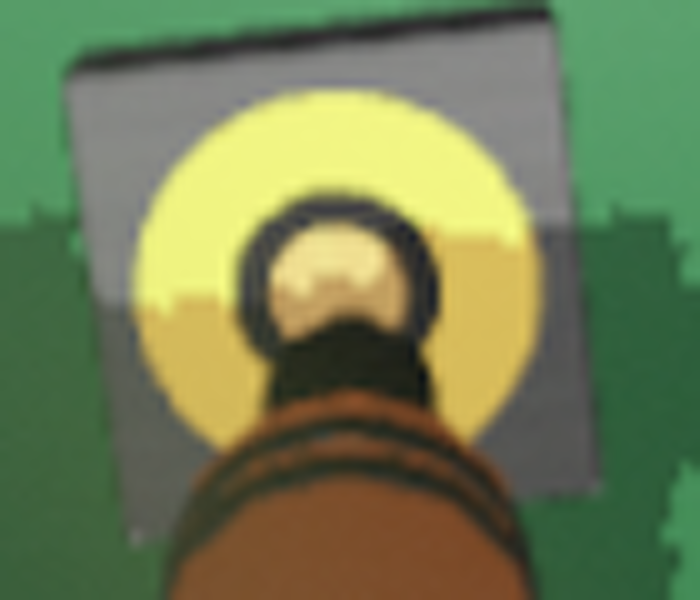

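Request:
step_arm:
  series:
    - [[0.015,-0.001,0.0006,-0.003,0],[0.015,-0.001,0.0006,-0.006,0],[0.015,-0.001,0.0006,-0.009,0],[0.015,-0.001,0.0006,-0.012,0],[0.015,-0.001,0.0006,-0.014,0],[0.015,-0.001,0.0006,-0.015,0],[0.015,-0.001,0.0006,-0.016,0],[0.015,-0.001,0.0006,-0.016,0],[0.015,-0.001,0.0006,-0.016,0],[0.015,-0.001,0.0006,-0.016,0]]

```text
clock: 12.2
position: [0.5779, 0.0539, 0.1323]
ee_rot: [-2.009, -2.413, 0.005]
force: [-0.8, -0.8, 0.9]
width: 0.252
```

```bash
python3 - <<'E'
from h import *
for i in range(3):
    o=observe();print(o['position'],o['force'],o['clock']); snap('top','tt')
E
```

```text
[0.57792796 0.05389245 0.13229653] [-0.79742003 -0.77910333  0.85954312] 12.2
[0.57792457 0.0538517  0.13229503] [-0.82790753 -0.41070375  1.34953742] 12.25
[0.57789922 0.05385985 0.1322607 ] [-0.62007578 -0.7561287  -0.01890891] 12.3
```

Request:
step_arm:
  series:
    - [[0.015,0,0,-0.001,0],[0.015,0,0,-0.002,0],[0.015,0,0,-0.003,0],[0.015,0,0,-0.0042,0],[0.015,0,0,-0.0042,0],[0.015,0,0,-0.0042,0],[0.015,0,0,-0.0042,0],[0.015,0,0,-0.0042,0],[0.015,0,0,-0.0042,0],[0.015,0,0,-0.0042,0]]

```text
clock: 13.18
position: [0.578, 0.0539, 0.1281]
ee_rot: [-2.009, -2.413, 0.005]
force: [-2.1, -0.6, 0.9]
width: 0.256
```

```bash
python3 - <<'E'
from h import *
F=[]
for i in range(6):
    o=observe();F.append(o['force']); snap('wrist','w9')
print(o['position'],np.mean(F,0),np.std(F,0),o['width'],R.from_rotvec(o['ee_rot']).as_matrix()[:,2])
im=cv2.imread('pics/w9.png');cv2.imwrite('pics/c9.png',cv2.resize(im[150:240,280:370],None,fx=6,fy=6,interpolation=cv2.INTER_CUBIC))
E
```

```text
[0.57792779 0.05389921 0.12806985] [-1.01404141 -0.58131582  1.86131815] [0.68148033 0.28844123 0.70102397] 0.2589840790180266 [-3.93031174e-03 -9.71141781e-04 -9.99991805e-01]
```

View pics/c9.png

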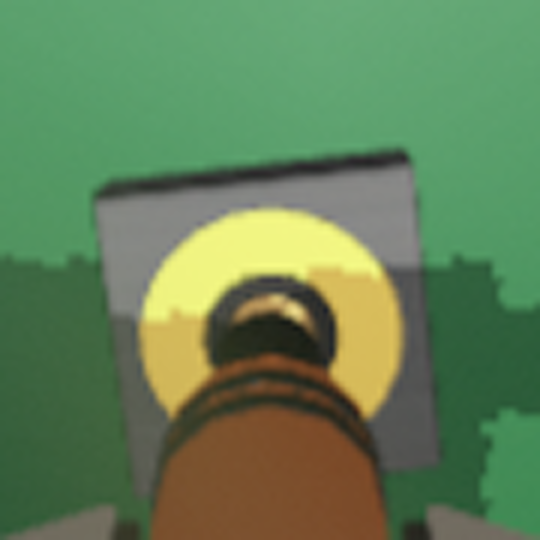

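The barrel sits centred on the dot: ring centre at x≈271, tester axis at x≈270. The black barrel edge is at y≈312. I'll do one last check of geometry, slip and the lid.

```bash
python3 - <<'E'
from h import *
im,d,p=load('w9')
K=np.array(p['intrinsics']);Rm=rot(p);o=observe();T=R.from_rotvec(o['ee_rot']).as_matrix();t=o['position']
def proj(X): c=K@(Rm.T@(X-np.array(p['position']))); return ((c[:2]/c[2]-[280,150])*6).round(1)
print('barrel end near edge pred',proj(t+T[:,2]*.0931+T[:,0]*.007),'handle end',proj(t+T[:,2]*.0581+T[:,0]*.012))
print('dot proj',proj(np.array([.5779,.0535,.022])))
print('ring top seen ->',atz(p,271/6+280,208/6+150,.022)-np.array([-.0032,.0177,0]))
snap('side','s9'); im,d,p=load('s9')
xd=np.array([-.180,.9837]);hinge=np.array([.510,.1817]);P=[]
for v in range(195,235,2):
    for u in range(265,320,3):
        q=dep(p,d,u,v); P.append([(q[:2]-hinge)@xd,q[2]])
P=np.array(P);P=P[P[:,1]>.08];k=np.polyfit(P[:,1],P[:,0],1);print('lid',np.pi/2+np.arctan(k[0]))
a,b=load('t3')[0],load('tt')[0]
F=[]
for i in range(8): F.append(observe()['force'][2]); eyes.get_image('side')
print(np.mean(F),o['clock'],o['position'])
E
```

```text
barrel end near edge pred [269.4 310.4] handle end [269.6 350.2]
dot proj [271.6 336.4]
ring top seen -> [0.57771768 0.05373094 0.022     ]
lid 1.8013096939711706
2.0064987296907884 13.4833 [0.57795241 0.05386848 0.12810075]
```

```bash
python3 - <<'E'
from h import *
print(arm.sign_off())
E
```

```text
the job is handed in; nothing more can be done
None
```

The lid is open on its stop, and the gripper is holding the tester upright with its spring tip pressed on the brass dot in the yellow ring. I handed the job in at about 13.9 s of the 58 s allowed; no verdict is reported.

I pinched the lug, swung the lid back and let go, then lifted the tester 138 mm, carried it over the case and pressed it down.

Last checks before hand-in:
- **Lid:** it measured 1.80 rad, which is on its stop.
- **Tip position:** it is within about 1 mm of the dot's centre in the wrist view. The first top-view fix of the dot disagreed with the wrist view by about 2 mm in y, and I used the wrist view.
- **Upright:** the tool axis is within 0.3° of vertical. The tester's edges matched where they were predicted to within 1 pixel, so it had not slipped noticeably.
- **Press:** the arm height puts the tip about 7 mm in. The noisy wrist force read about 2.0 N, or roughly 2.6 N after allowing for the zero offset, which suggests 5 to 6 mm. Either way it is well inside the 2 to 12.5 mm limit.
- **Other things on the bench:** nothing looked disturbed in the pictures, but I did not measure their positions.

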